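# Open a counterweighted hold-down and load a vial

## Robot

A 6-joint arm with a two-finger parallel gripper is mounted at the origin on a cart in front of the work surface, level with it; the furniture and walls round the work are solid. World frame = base frame: x ahead of the robot, y to its left, z up, the work surface at z = 0. Lengths are in m, angles in degrees, forces in N, time in s.
With the tool pointing down it reaches from about 0.25 to 0.725 m from the base axis. Payload 9.7 kg.
Tool frame: the origin (TCP) lies midway between the tips of the shut fingers; the grasp point (between the pads) lies 19 mm behind it; z points along the fingers, y is the line along which they close (so a half turn about z gives the same grasp; the last joint's range is limited). The gripper opens to 85 mm and grips with 20 to 120 N. Pads are 22 mm wide; open, the fingers measure 114 mm over their backs; the gripper's body (76 mm by 85 mm) begins 54 mm behind the grasp point. The pads swing forward as they close: fully open they stand 13 mm farther back than shut.
Start: joints at [68.87, 4.979, 10.078, 95.1, 0, 90], TCP at [0.198, 0.513, 0.231] pointing down, gripper open.
Joint ranges: [-179.16, 179.16], [-48.56, 103.87], [-65.8, 70.77], [-126.05, 130.52], [-82.76, 87.17], [-180, 180]. Speed limits (degrees/s): [127.2, 127.2, 147.25, 180, 180, 180].

## Interface

Orientations are given as [roll, pitch, yaw] about the fixed x, y, z axes, in that order (R = Rz(yaw) Ry(pitch) Rx(roll)).
In Python, from workcell import bot gives the robot as it stands.
- The arm moves only by the shell command python3 -m crank 'ROWS' [FORCE]. ROWS is JSON, a list of rows, each an object with "gripper": the finger opening in mm, from 0 to 85.4; "travel": the shift along the tool's x, y, z in mm, a list of three; "twist": the turn, a rotation vector about the tool's x, y, z in rad, a list of three. In form: [{"gripper": gripper, "travel": [tx, ty, tz], "twist": [rx, ry, rz]}, ...]. A call has 1 to 12 rows; each row shifts and turns the commanded pose from where the row before left it, along the tool's axes as they then stand; what a row does not reach is not made up. A row lasts 1/8 s, in which the tool goes at most 62.5 mm and 10.7 degrees, less where a joint would pass 70% of its speed; a pose out of reach is approached as far as the arm can. A call is refused whole if a number of a shift passes 62.5 or a number of a turn 0.188, either way. A call with a gripper value outside its range is refused whole. The fingers move at their own pace and stop on an object; FORCE is the grip in N (left out, the last holds). Time passes only in rows, so rows that do not move let the fingers close. It gives the time, the measured TCP pose, the force, the opening and the grip force at its end, in the units of the state.
- bot.get_obs(): the state, without advancing time (a new reading comes with each control period).
- bot.camera(name): name is "scene" or "top" or "wrist"; returns the picture (400x640x3 uint8, red, green, blue); there is no depth.
- bot.calibration(name): a dict with "vfov" (degrees; the focal length in pixels is half the picture's height over the tangent of half this angle, whatever the lens; pixels are square), "cx", "cy" (the principal point, pixels), "camera_from_world" (4x4, takes a point from world to camera coordinates). Camera axes: x right, y down, z forward; pixel columns grow to the right and rows downward; lengths in m; the calibration is good to about 2 mm. A picture is of the moment at which its call begins: read the wrist's pose just before it. calibration takes no time and is no camera call; for the wrist camera it gives the pose at the moment of the call.
- bot.job_done(): hands the job in; it is judged then, once.
The state is a dict: "time": time; "q": joint angles; "qd": joint speeds; "joint_efforts": joint torques, N m; "ee_pos": TCP position; "tcp_rot": TCP orientation; "wrist_force": force on the tool from outside, world axes, zero at the start; "torque": the same for the moment, N m; "opening": finger opening in m; "grasp_force": force on a finger pad.
Only numpy, scipy, OpenCV 4.12 (cv2) and the standard library are available. Lean on these libraries where they do the work, as an engineer would, in place of code of your own. Each camera call takes 0.05 s, during which the arm holds its last target. There are 200 camera calls.

## Task

Open the vial hold-down: by its crossbar, swing the counterweighted arm slowly up and over its balance point and lay it gently on the rubber buffer behind: keep hold until you feel the buffer take it, pause there for a second, and only then let go, so that it stays open by itself. Do not fling it, let it drop, or press it hard into the buffer. Then stand the white-capped vial upright in the hold-down's round socket, fully down, and let go, without disturbing the other things on the bench.

Things in the scene. Friction and masses are not known exactly. Their poses are not given: they have to be found in the camera images.
- station: Base of the vial hold-down, fixed to the worktop at a new place and yaw each time: aluminium plate 290 x 70 x 12 mm. Origin: centre of its underside; x runs along the plate from the socket end (-x) to the buffer end (+x), y across it, z up. Two plates 124 mm high at x = 50 mm carry the arm's pivot.
- socket (a point): Centre of the socket's floor, on the base 75 mm to the -x side of its origin, 26 mm above the worktop; axes as the base. A round blind hole, 24 mm diameter, 16 mm deep, with a 1.5 mm chamfer, in a grey block 50 x 50 mm whose top is 42 mm above the worktop. The arm's pad hangs over it while the arm is down.
- hold_arm: Steel arm 16 mm wide, 12 mm thick. Origin: on the pivot axis, 110 mm above the worktop, 50 mm to the +x side of the base's origin. Its -x points from the pivot to the crossbar, y along the pivot axis (as the base's y), z up while it is down (level: its start, on an end stop). The tilt of z is the opening angle. A round pad (28 mm) hangs under it 125 mm from the pivot.
- handle (a point): Centre of the crossbar, 155 mm from the pivot: round steel bar, 12 mm diameter, 110 mm long, along the arm's y, 55 mm to either side. Grip it about 36 mm off centre, clear of arm and pad; it turns between the fingers as the arm swings. Raising takes at most 2.5 N here, nothing at the balance point, and past it up to 2 N to hold it back.
- counterweight: Steel cylinder (44 mm diameter, 30 mm long; origin at its middle) clamped on a rod behind and above the pivot. Its mass and place on the rod vary, so the balance point lies between 0.75 and 1.3 rad open. Before it the arm falls shut, past it onto the buffer. Over 1.2 rad/s counts as flung or dropped. It must bear on the buffer (over 0.5 N) for 0.5 s before it is let go.
- buffer (a point): Point on the front face of the buffer post (12 mm thick, top 212 mm high), 129 mm to the base's +x side and 195 mm high, 85 mm above the pivot. From here a screw with a springy rubber tip points at the arm; its length varies and is not measured, and it cannot be pushed in: the arm meets the tip somewhere between 1.55 and 2.1 rad open. At most 15 N on it, about 6 N of push at the crossbar, which presses it in 3 mm.
- vial: White plastic vial with a white screw cap, standing on the worktop to the right of the hold-down: 22 mm diameter, 54 mm high, body up to 42 mm, cap (19 mm) above. Origin: centre of its underside; z up. About 12 g.
- beaker: Bystander: empty small glass beaker 52 mm diameter, 66 mm high, origin under its centre.
- timer: Bystander: white bench timer 66 x 66 x 17 mm, origin under its centre.
- petri: Bystander: clear petri dish 60 mm diameter, 15 mm high, origin under its centre.
- rack: Bystander: low tube rack 68 x 128 x 47 mm with small tubes, origin under its centre.
Mind the look-alikes: they are no part of the job. There is more than one size of the vial; the one meant has the size given above.

How it is judged:
By the outcome, as a careful person would: the job done as asked, in the order asked, and still so for the second after the job is handed in, with the robot touching nothing.
It also fails if it takes over 72 s, if anything falls off the work surface, if the arm or the gripper's body presses on something with over 40 N, if the wrist force passes 120 N, or if a joint passes its speed limit or range.

## Working session

There is one attempt and no reset: what is moved stays moved. The work goes in short steps, Python scripts to look and compute and a shell command to move; the robot and the scene stay as the last step left them, time stands still between calls to the robot, and variables do not carry over. Pictures are saved under pics/ and viewed, at most 10 in all, crops included, and the job is handed in when it is done.

```bash
mkdir -p pics; ls
cat > h.py <<'E'
import numpy as np,cv2
from workcell import bot
def snap(n,f):
    c=bot.calibration(n); im=bot.camera(n); cv2.imwrite('pics/'+f,im[:,:,::-1]); return im,c
def ray(c,u,v):
    M=np.array(c["camera_from_world"]);f=200/np.tan(np.radians(c["vfov"])/2)
    R=M[:3,:3];o=-R.T@M[:3,3];d=R.T@np.array([(u-c["cx"])/f,(v-c["cy"])/f,1]);return o,d
def onz(c,u,v,z):
    o,d=ray(c,u,v);return o+d*(z-o[2])/d[2]
def proj(c,p):
    M=np.array(c["camera_from_world"]);f=200/np.tan(np.radians(c["vfov"])/2)
    q=M[:3,:3]@np.array(p)+M[:3,3];return q[:2]/q[2]*f+[c["cx"],c["cy"]]
E
python3 - <<'E'
from h import *
print(bot.get_obs())
a=[snap(n,n+'0.png') for n in("top","scene")]
for _,c in a: print(c)
import pickle;pickle.dump(a,open('a.pkl','wb'))
E
```

```text
pics
{'time': 0.0, 'q': array([ 6.88713090e+01,  5.01146130e+00,  1.00339320e+01,  9.51003000e+01,
       -2.09904940e-05,  9.00008766e+01]), 'qd': array([ 0.00294283,  0.06316215, -0.00854209, -0.02194121,  0.01654212,
        0.05793561]), 'joint_efforts': array([ 2.39648303e-03, -5.20391607e+01,  4.64794064e+01,  1.64921978e-02,
       -2.41073832e-05, -6.72842635e-07]), 'ee_pos': array([0.19816958, 0.51280348, 0.23057494]), 'tcp_rot': array([-1.79922171e+02,  2.21812225e-05,  1.58870432e+02]), 'wrist_force': array([-0.93444808, -0.20905034,  0.31096528]), 'torque': array([ 0.05221383, -0.01431059,  0.06544973]), 'grasp_force': 0.0, 'opening': 0.08539310609217862}
{'vfov': 54.492279474206, 'cx': 314.0396109461909, 'cy': 191.9543201350092, 'camera_from_world': array([[-2.69624652e-02, -9.99636281e-01,  5.74923321e-04,
         5.07178806e-03],
       [-9.91208148e-01,  2.66606033e-02, -1.29597918e-01,
         5.00266990e-01],
       [ 1.29535453e-01, -4.06414803e-03, -9.91566462e-01,
         1.12275168e+00],
       [ 0.00000000e+00,  0.00000000e+00,  0.00000000e+00,
         1.00000000e+00]])}
{'vfov': 54.1752092818621, 'cx': 316.82300963710367, 'cy': 204.08807827100932, 'camera_from_world': array([[ 6.98067036e-01, -7.16031958e-01,  8.05313323e-04,
        -3.50356146e-01],
       [-3.10611488e-01, -3.03831359e-01, -9.00670311e-01,
         2.65139722e-01],
       [ 6.45153406e-01,  6.28478115e-01, -4.34502408e-01,
         7.35513721e-01],
       [ 0.00000000e+00,  0.00000000e+00,  0.00000000e+00,
         1.00000000e+00]])}
```

View pics/top0.png

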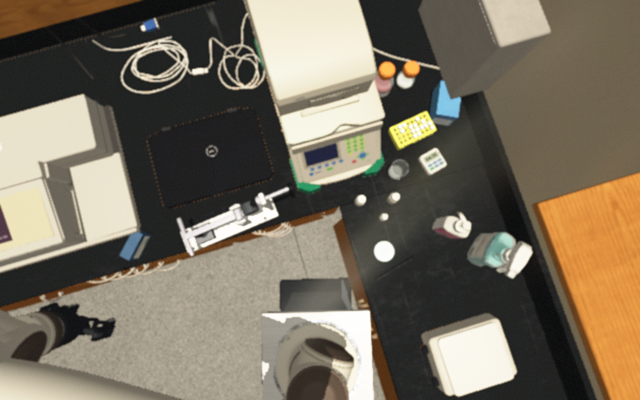

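View pics/scene0.png

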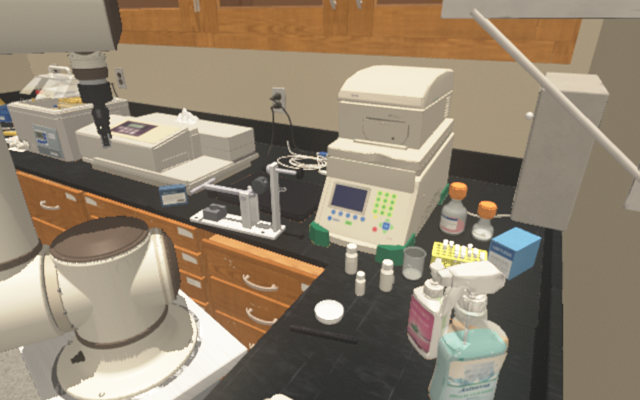

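The top view shows the hold-down from about (185,240), the crossbar end, to (285,192), the buffer end. There are three white vials at top (361,200), (394,198) and (384,217), which appear in the scene view at (351,259), (386,275) and (360,284). I'll enlarge both and measure the vials.

Run:
```python
from h import *
import pickle
(t,ct),(s,cs)=pickle.load(open('a.pkl','rb'))
A=cv2.resize(t[180:260,165:300],None,fx=5.9,fy=5.9,interpolation=cv2.INTER_CUBIC)[:, :796]
B=cv2.resize(s[235:300,335:435],None,fx=4,fy=4,interpolation=cv2.INTER_CUBIC)
C=cv2.resize(s[155:245,185:310],None,fx=3.1,fy=3.1,interpolation=cv2.INTER_CUBIC)[:,:396]
P=np.zeros((600,796,3),np.uint8); 
A=cv2.resize(A,(540,320));P[:320,:540]=A;P[320:320+260,:400]=B;P[320:599,400:400+387]=C[:279,:387]
cv2.imwrite('pics/c1.png',P[:,:,::-1])
for n,z,pts in(("top",.054,[(361,200),(394,198),(384,217)]),("scene",0,[(351,272),(386,290),(360,294)])):
    c=ct if n=="top" else cs
    for p in pts: print(n,p,onz(c,*p,z).round(3))
# height from scene: base px / cap-top px at given xy
for p in[(361,200),(394,198),(384,217)]:
    for h in(.04,.054,.07):
        w=onz(ct,*p,h);print(p,h,w.round(3),'base',proj(cs,[w[0],w[1],0]).round(0),'top',proj(cs,w).round(0))
for p in [(190,240),(285,190)]: print(onz(ct,*p,.012).round(3))
```

```text
top (361, 200) [ 0.47  -0.144  0.054]
top (394, 198) [ 0.473 -0.241  0.054]
top (384, 217) [ 0.419 -0.209  0.054]
scene (351, 272) [ 0.469 -0.147  0.   ]
scene (386, 290) [ 0.471 -0.248  0.   ]
scene (360, 294) [ 0.419 -0.215  0.   ]
(361, 200) 0.04 [ 0.472 -0.146  0.04 ] base [351. 271.] top [352. 257.]
(361, 200) 0.054 [ 0.47  -0.144  0.054] base [350. 271.] top [351. 252.]
(361, 200) 0.07 [ 0.468 -0.142  0.07 ] base [349. 271.] top [350. 247.]
(394, 198) 0.04 [ 0.475 -0.244  0.04 ] base [385. 288.] top [387. 274.]
(394, 198) 0.054 [ 0.473 -0.241  0.054] base [384. 288.] top [386. 268.]
(394, 198) 0.07 [ 0.472 -0.237  0.07 ] base [382. 288.] top [385. 262.]
(384, 217) 0.04 [ 0.42  -0.211  0.04 ] base [359. 293.] top [360. 279.]
(384, 217) 0.054 [ 0.419 -0.209  0.054] base [358. 293.] top [359. 273.]
(384, 217) 0.07 [ 0.418 -0.206  0.07 ] base [356. 292.] top [358. 266.]
[0.369 0.365 0.012]
[0.511 0.079 0.012]
```

View pics/c1.png

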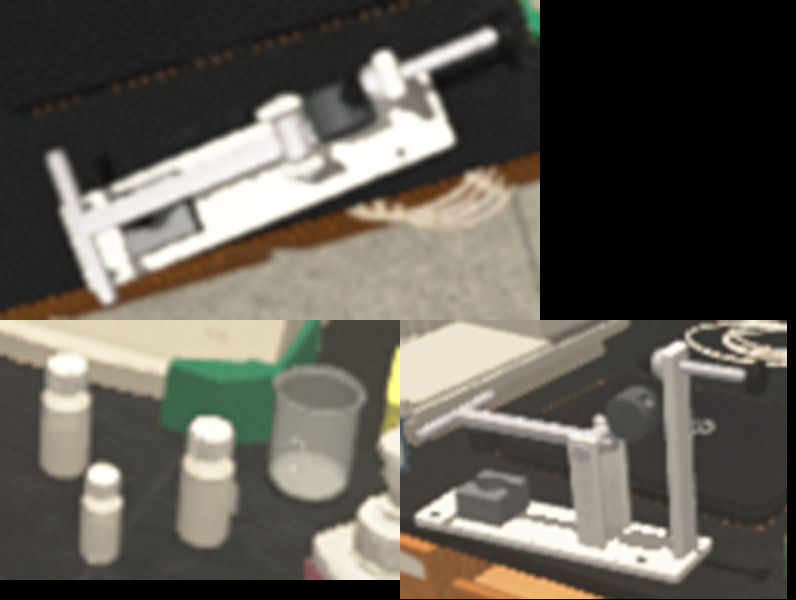

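By size, the large vials at scene (351,259) and (386,275) are about 30 px high and 13 px wide, so about 70 x 29 mm. The small one at (360,284) is 25 px high and 10 px wide. A 22 x 54 mm vial there should show about 26 x 10 px, so **the small one at top (384,217) is the one meant**, and the crop confirms it. Next is the hold-down pose.

Run:
```python
from h import *
import pickle
(t,ct),(s,cs)=pickle.load(open('a.pkl','rb'))
f=lambda x,y,z:onz(ct,165+x/4,180+y/4,z)
a,b=f(55,152,.11),f(108,298,.11);print(a,b,np.linalg.norm(a-b))
P=[f(455,140,.012),f(118,283,.012),f(75,196,.012)];print(np.array(P).round(3))
e=P[0]-P[1];print('len',np.linalg.norm(e),np.degrees(np.arctan2(e[1],e[0])))
print('post',f(385,65,.212))
h=(a+b)/2;pv=f(294,125,.116);d=pv-h;print('handle',h,'pivot',pv,np.linalg.norm(d[:2]),np.degrees(np.arctan2(d[1],d[0])))
for p in[(300,188),(383,178)]:print('thermo',onz(ct,*p,0.02))
print(bot.calibration("wrist"))
```

```text
[0.42792526 0.36562227 0.11      ] [0.32776908 0.32785819 0.11      ] 0.10703918273361576
[[0.436 0.099 0.012]
 [0.336 0.351 0.012]
 [0.402 0.384 0.012]]
len 0.27057206771289527 -68.4300475058738
post [0.46948744 0.12480967 0.212     ]
handle [0.37784717 0.34674023 0.11      ] pivot [0.44158849 0.20027061 0.116     ] 0.1597382367281338 -66.48206797598057
thermo [0.51500264 0.0334851  0.02      ]
thermo [ 0.53876831 -0.21790057  0.02      ]
{'vfov': 58.70757916193637, 'cx': 323.1993660297646, 'cy': 199.02029505786197, 'camera_from_world': array([[ 3.61302738e-01,  9.32448567e-01,  3.11561190e-05,
        -5.50470530e-01],
       [ 8.81004250e-01, -3.41380173e-01,  3.27553185e-01,
        -4.20265598e-02],
       [ 3.05437134e-01, -1.18318414e-01, -9.44832742e-01,
         3.79292478e-01],
       [ 0.00000000e+00,  0.00000000e+00,  0.00000000e+00,
         1.00000000e+00]])}
```

```bash
python3 -m crank '[{"gripper":85,"travel":[-35.5,-17,0],"twist":[0,0,0]},{"gripper":85,"travel":[-35.5,-17,0],"twist":[0,0,0]},{"gripper":85,"travel":[-35.5,-17,0],"twist":[0,0,0]},{"gripper":85,"travel":[-35.5,-17,0],"twist":[0,0,0]},{"gripper":85,"travel":[-35.5,-17,0],"twist":[0,0,0]},{"gripper":85,"travel":[-35.5,-17,0],"twist":[0,0,0]},{"gripper":85,"travel":[0,0,0],"twist":[0,0,-0.15]},{"gripper":85,"travel":[0,0,0],"twist":[0,0,-0.15]},{"gripper":85,"travel":[0,0,0],"twist":[0,0,-0.15]},{"gripper":85,"travel":[0,0,0],"twist":[0,0,-0.15]},{"gripper":85,"travel":[0,0,0],"twist":[0,0,-0.15]},{"gripper":85,"travel":[0,0,0],"twist":[0,0,0]}]' 40
python3 - <<'E'
from h import *
im,c=snap("wrist","w1.png");import pickle;pickle.dump((im,c),open('w1.pkl','wb'))
o=bot.get_obs();print(o['ee_pos'],o['tcp_rot'])
E
```

```text
time: 1.6
ee_pos: [0.3601, 0.341, 0.231]
tcp_rot: [-180.0, -0.0, -158.2]
wrist_force: [0.2, 0.5, 0.4]
opening: 0.0851
grasp_force: 0.0
[0.3600979  0.34101297 0.23103489] [-1.79991103e+02 -2.73594868e-02 -1.58344311e+02]
```

View pics/w1.png

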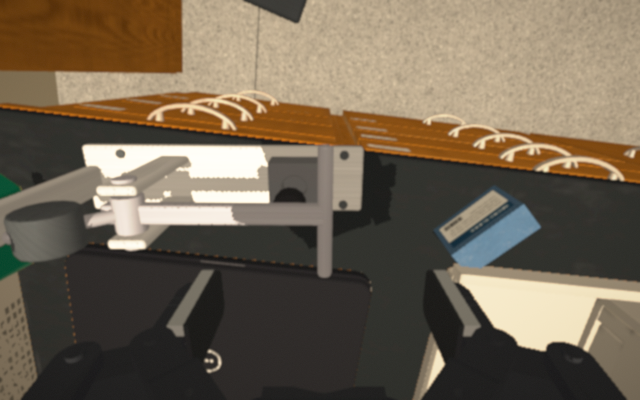

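The wrist view shows the crossbar from (325,148) to (325,276), the arm at row 214, and the pivot near (125,214). The plate runs from (84,146) to (362,210), with the socket block at (293,180).

Run:
```python
from h import *
import pickle
im,c=pickle.load(open('w1.pkl','rb'))
a,b=onz(c,325,148,.110),onz(c,325,276,.110);print('bar',a,b,np.linalg.norm(a-b))
d=a-b;print('station y(-) dir',np.degrees(np.arctan2(d[1],d[0])))
h=(a+b)/2;print('mid',h,'arm at bar',onz(c,325,214,.115))
print('pivot',onz(c,122,215,.124))
p=[onz(c,*q,.012) for q in[(84,146),(362,147),(362,210)]];print(np.array(p).round(4))
e=p[0]-p[1];print(np.linalg.norm(e),np.degrees(np.arctan2(e[1],e[0])))
o=bot.get_obs();psi=np.radians(o['tcp_rot'][2]);tx=np.array([np.cos(psi),np.sin(psi)]);ty=np.array([np.sin(psi),-np.cos(psi)])
u=d[:2]/np.linalg.norm(d[:2])
g=h[:2]+.036*u;dl=g-o['ee_pos'][:2];print('grip',g,'dx dy mm',dl@tx*1e3,dl@ty*1e3)
```

```text
bar [0.32902787 0.33028078 0.11      ] [0.4302694  0.37083389 0.11      ] 0.10906145899971545
station y(-) dir -158.17103332292507
mid [0.37964864 0.35055734 0.11      ] arm at bar [0.37620031 0.34914352 0.115     ]
pivot [0.43004649 0.20643535 0.124     ]
[[0.4355 0.1089 0.012 ]
 [0.3315 0.3726 0.012 ]
 [0.3946 0.4004 0.012 ]]
0.2834986884540772 -68.48759210015221
grip [0.34622991 0.3371712 ] dx dy mm 14.306886693499047 1.547064498533805
```

```bash
python3 -m crank '[{"gripper":85,"travel":[14,1.5,30],"twist":[0,0,0]},{"gripper":85,"travel":[0,0,40],"twist":[0,0,0]},{"gripper":85,"travel":[0,0,40],"twist":[0,0,0]},{"gripper":85,"travel":[0,0,30],"twist":[0,0,0]},{"gripper":60,"travel":[0,0,0],"twist":[0,0,0]},{"gripper":30,"travel":[0,0,0],"twist":[0,0,0]},{"gripper":16,"travel":[0,0,0],"twist":[0,0,0]},{"gripper":16,"travel":[0,0,0],"twist":[0,0,0]}]' 25
python3 - <<'E'
from h import *
im,c=snap("wrist","w2.png")
o=bot.get_obs();print(o)
E
```

```text
time: 2.65
ee_pos: [0.347, 0.3377, 0.0923]
tcp_rot: [180.0, 0.1, -158.2]
wrist_force: [-0.1, -1.4, 0.2]
opening: 0.0163
grasp_force: 0.0
{'time': 2.7, 'q': array([ 4.42173653e+01, -4.55304588e+00, -1.48715732e+01,  7.96136368e+01,
       -8.26097886e-04,  2.23892982e+01]), 'qd': array([ 0.04513926,  0.11113881, -0.39400431, -0.14427223, -0.0346091 ,
       -0.04939886]), 'joint_efforts': array([ 1.99623842e-03, -4.18422782e+01,  4.69424343e+01, -2.55476720e-03,
       -3.41036775e-05,  7.02061792e-03]), 'ee_pos': array([0.34691087, 0.33755498, 0.0920631 ]), 'tcp_rot': array([ 1.79974925e+02,  6.30369532e-02, -1.58171947e+02]), 'wrist_force': array([-1.21205429,  1.23326782,  0.29053767]), 'torque': array([-0.05542407, -0.04446009,  0.03192455]), 'grasp_force': 0.0, 'opening': 0.015788774457717134}
```

View pics/w2.png

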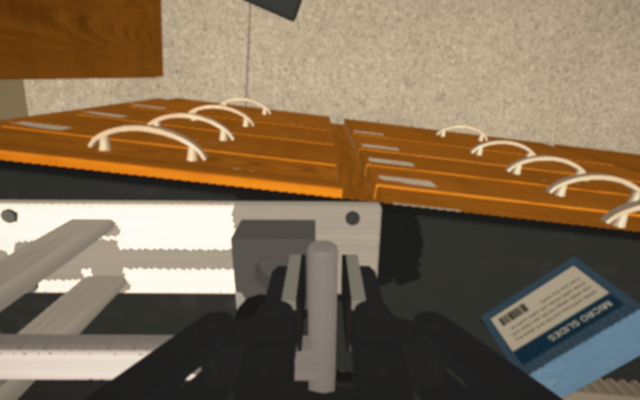

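The bar at (322,250–390) lies centred between the fingers, so I'll close and raise. First the arc table in tool axes.

```bash
python3 -m crank '[{"gripper":0,"travel":[0,0,0],"twist":[0,0,0]},{"gripper":0,"travel":[0,0,0],"twist":[0,0,0]},{"gripper":0,"travel":[0,0,0],"twist":[0,0,0]}]' 25
python3 - <<'E'
import numpy as np
t=np.arange(0,2.2,.07);Y=155*np.cos(t);Z=-155*np.sin(t)
for i in range(len(t)-1):print(i,round(t[i+1],2),np.round([Y[i+1]-Y[i],Z[i+1]-Z[i]],1))
E
```

```text
time: 3.08
ee_pos: [0.347, 0.3372, 0.0919]
tcp_rot: [-180.0, 0.1, -158.2]
wrist_force: [0.9, -4.6, 5.6]
opening: 0.0108
grasp_force: 24.5
0 0.07 [ -0.4 -10.8]
1 0.14 [ -1.1 -10.8]
2 0.21 [ -1.9 -10.7]
3 0.28 [ -2.6 -10.5]
4 0.35 [ -3.4 -10.3]
5 0.42 [ -4.1 -10.1]
6 0.49 [-4.8 -9.7]
7 0.56 [-5.4 -9.4]
8 0.63 [-6.1 -9. ]
9 0.7 [-6.7 -8.5]
10 0.77 [-7.3 -8. ]
11 0.84 [-7.8 -7.5]
12 0.91 [-8.3 -7. ]
13 0.98 [-8.8 -6.4]
14 1.05 [-9.2 -5.7]
15 1.12 [-9.6 -5.1]
16 1.19 [-9.9 -4.4]
17 1.26 [-10.2  -3.7]
18 1.33 [-10.4  -3. ]
19 1.4 [-10.6  -2.2]
20 1.47 [-10.7  -1.5]
21 1.54 [-10.8  -0.7]
22 1.61 [-10.8   0. ]
23 1.68 [-10.8   0.8]
24 1.75 [-10.7   1.6]
25 1.82 [-10.6   2.3]
26 1.89 [-10.4   3. ]
27 1.96 [-10.2   3.8]
28 2.03 [-9.9  4.5]
29 2.1 [-9.5  5.1]
30 2.17 [-9.2  5.8]
```

```bash
python3 -m crank '[{"gripper":0,"travel":[0,-0.4,-10.8],"twist":[0,0,0]},{"gripper":0,"travel":[0,-1.1,-10.8],"twist":[0,0,0]},{"gripper":0,"travel":[0,-1.9,-10.7],"twist":[0,0,0]},{"gripper":0,"travel":[0,-2.6,-10.5],"twist":[0,0,0]},{"gripper":0,"travel":[0,-3.4,-10.3],"twist":[0,0,0]},{"gripper":0,"travel":[0,-4.1,-10.1],"twist":[0,0,0]}]' 25
```

```text
time: 3.82
ee_pos: [0.3515, 0.3253, 0.1556]
tcp_rot: [179.9, 0.0, -158.1]
wrist_force: [2.1, 5.6, 0.7]
opening: 0.011
grasp_force: 24.5
```

```bash
python3 -m crank '[{"gripper":0,"travel":[0,-4.8,-9.7],"twist":[0,0,0]},{"gripper":0,"travel":[0,-5.4,-9.4],"twist":[0,0,0]},{"gripper":0,"travel":[0,-6.1,-9],"twist":[0,0,0]},{"gripper":0,"travel":[0,-6.7,-8.5],"twist":[0,0,0]},{"gripper":0,"travel":[0,-7.3,-8],"twist":[0,0,0]},{"gripper":0,"travel":[0,-7.8,-7.5],"twist":[0,0,0]},{"gripper":0,"travel":[0,-8.3,-7],"twist":[0,0,0]},{"gripper":0,"travel":[0,-8.8,-6.4],"twist":[0,0,0]}]' 25
```

```text
time: 4.82
ee_pos: [0.3714, 0.2752, 0.2231]
tcp_rot: [179.7, 0.2, -158.1]
wrist_force: [-6.2, 10.8, 15.2]
opening: 0.0106
grasp_force: 25.7
```

The tool is being pushed outward along the arm by about 19 N, so my arc is a couple of mm too tight. I'll ease outwards.

```bash
python3 -m crank '[{"gripper":0,"travel":[0,1,-1.5],"twist":[0,0,0]},{"gripper":0,"travel":[0,1,-1.5],"twist":[0,0,0]},{"gripper":0,"travel":[0,-9.2,-5.7],"twist":[0,0,0]},{"gripper":0,"travel":[0,-9.6,-5.1],"twist":[0,0,0]},{"gripper":0,"travel":[0,-9.9,-4.4],"twist":[0,0,0]}]' 25
```

```text
time: 5.45
ee_pos: [0.382, 0.248, 0.2385]
tcp_rot: [-180.0, -0.0, -158.2]
wrist_force: [-1.5, 2.2, 3.3]
opening: 0.0108
grasp_force: 25.6
```

```bash
python3 -m crank '[{"gripper":0,"travel":[0,-10.2,-3.7],"twist":[0,0,0]},{"gripper":0,"travel":[0,-10.4,-3],"twist":[0,0,0]},{"gripper":0,"travel":[0,-10.6,-2.2],"twist":[0,0,0]},{"gripper":0,"travel":[0,-10.7,-1.7],"twist":[0,0,0]}]' 25
python3 - <<'E'
from h import *
im,c=snap("scene","s2.png")
cv2.imwrite('pics/s2c.png',cv2.resize(im[120:270,180:380],None,fx=3,fy=3)[:,:,::-1]);print(bot.get_obs()['wrist_force'])
E
```

```text
time: 5.95
ee_pos: [0.3976, 0.2089, 0.2488]
tcp_rot: [-180.0, -0.1, -158.2]
wrist_force: [-4.8, -0.4, 3.6]
opening: 0.0109
grasp_force: 26.0
[-5.8618865  -2.50347166  1.96719576]
```

View pics/s2c.png

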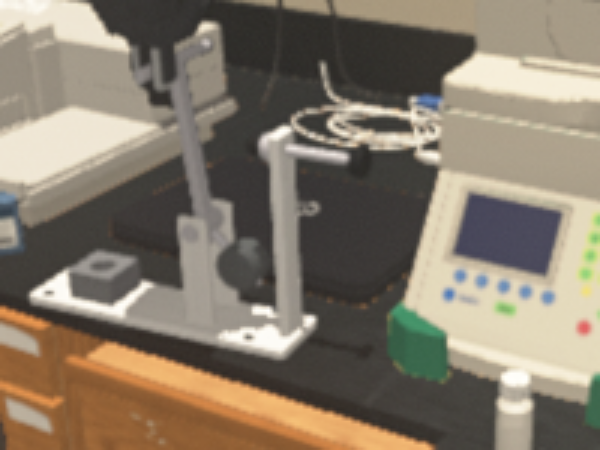

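Past vertical and held. The post's screw tip is short (the long end with the knob is behind the post), so I expect contact late. I'll go on in small steps and watch the force along the station's x.

```bash
python3 -m crank '[{"gripper":0,"travel":[1,-10.8,-0.7],"twist":[0,0,0]},{"gripper":0,"travel":[0,-10.8,0],"twist":[0,0,0]},{"gripper":0,"travel":[0,-10.8,0.8],"twist":[0,0,0]},{"gripper":0,"travel":[0,-10.7,1.6],"twist":[0,0,0]},{"gripper":0,"travel":[0,0,0],"twist":[0,0,0]}]' 25
python3 - <<'E'
from h import *
w=bot.get_obs()['wrist_force'];print(w,'alongx',w@[.37,-.93,0],'y',w@[.93,.37,0])
E
```

```text
time: 6.62
ee_pos: [0.4132, 0.1687, 0.2469]
tcp_rot: [-180.0, 0.0, -158.2]
wrist_force: [2.0, 0.6, -0.0]
opening: 0.0105
grasp_force: 25.9
[ 1.98989968  0.64246539 -0.00596019] alongx 0.1387700671463027 y 2.088318900807555
```

```bash
python3 -m crank '[{"gripper":0,"travel":[0,-5.3,1.1],"twist":[0,0,0]},{"gripper":0,"travel":[0,-5.3,1.2],"twist":[0,0,0]},{"gripper":0,"travel":[0,0,0],"twist":[0,0,0]}]' 25
python3 - <<'E'
from h import *
w=bot.get_obs()['wrist_force'];print(w,'alongx',w@[.37,-.93,0],'y',w@[.93,.37,0])
E
python3 -m crank '[{"gripper":0,"travel":[0,-5.2,1.5],"twist":[0,0,0]},{"gripper":0,"travel":[0,0,0],"twist":[0,0,0]}]' 25
```

```text
time: 7.0
ee_pos: [0.4169, 0.1593, 0.2447]
tcp_rot: [-180.0, -0.0, -158.2]
wrist_force: [1.2, -0.6, -0.4]
opening: 0.0109
grasp_force: 26.0
[ 1.17890625 -0.57096324 -0.43306513] alongx 0.9671911266510278 y 0.8851264136392638
time: 7.25
ee_pos: [0.4188, 0.1545, 0.2433]
tcp_rot: [-180.0, 0.0, -158.2]
wrist_force: [1.9, -0.8, 0.6]
opening: 0.0108
grasp_force: 26.1
```

```bash
python3 -m crank '[{"gripper":0,"travel":[0,-5.2,1.5],"twist":[0,0,0]},{"gripper":0,"travel":[0,0,0],"twist":[0,0,0]}]' 25; python3 -m crank '[{"gripper":0,"travel":[0,-5.1,1.8],"twist":[0,0,0]},{"gripper":0,"travel":[0,0,0],"twist":[0,0,0]}]' 25
```

```text
time: 7.5
ee_pos: [0.4207, 0.1497, 0.2416]
tcp_rot: [-180.0, -0.0, -158.2]
wrist_force: [1.1, -0.3, 0.1]
opening: 0.0109
grasp_force: 26.1
time: 7.75
ee_pos: [0.4226, 0.1448, 0.2398]
tcp_rot: [-180.0, -0.0, -158.2]
wrist_force: [0.2, -0.8, 0.7]
opening: 0.0111
grasp_force: 26.2
```

```bash
python3 -m crank '[{"gripper":0,"travel":[0,-3,1.2],"twist":[0,0,0]},{"gripper":0,"travel":[0,0,0],"twist":[0,0,0]}]' 25; python3 -c "
from h import *
w=bot.get_obs()['wrist_force'];print(w,'alongx',w@[.37,-.93,0],'y',w@[.93,.37,0])"
```

```text
time: 8.0
ee_pos: [0.4236, 0.1422, 0.2387]
tcp_rot: [-180.0, -0.0, -158.2]
wrist_force: [0.1, -0.8, 0.7]
opening: 0.011
grasp_force: 26.3
[ 0.09858915 -0.83936468  0.67875722] alongx 0.8170871353083428 y -0.21887701733951798
```

```bash
python3 -m crank '[{"gripper":0,"travel":[0,-3,1.2],"twist":[0,0,0]},{"gripper":0,"travel":[0,0,0],"twist":[0,0,0]}]' 25|sed -n '1,4p'; python3 -m crank '[{"gripper":0,"travel":[0,-3,1.3],"twist":[0,0,0]},{"gripper":0,"travel":[0,0,0],"twist":[0,0,0]}]' 25|sed -n '1,4p'
```

```text
time: 8.25
ee_pos: [0.4247, 0.1394, 0.2374]
tcp_rot: [-180.0, -0.0, -158.2]
wrist_force: [-0.6, -0.6, -0.6]
time: 8.5
ee_pos: [0.4258, 0.1367, 0.2362]
tcp_rot: [180.0, -0.0, -158.2]
wrist_force: [-1.8, -0.4, 0.0]
```

```bash
python3 -m crank '[{"gripper":0,"travel":[0,-2.5,1.2],"twist":[0,0,0]},{"gripper":0,"travel":[0,0,0],"twist":[0,0,0]}]' 25|sed -n '1,4p'
```

```text
time: 8.75
ee_pos: [0.4267, 0.1344, 0.2349]
tcp_rot: [-180.0, -0.0, -158.2]
wrist_force: [-2.2, 0.0, 0.2]
```

```bash
cat > f.py <<'E'
from h import *
L=[]
for i in range(4): bot.camera("wrist"); L.append(bot.get_obs()['wrist_force'])
w=np.mean(L,0);print(w.round(2),'tangential(open dir) %.2f radial-out %.2f y %.2f'%(w@[.37*.9,-.93*.9,-.42],w@[.37*.42,-.93*.42,.9],w@[.93,.37,0]))
E
python3 f.py; python3 -m crank '[{"gripper":0,"travel":[0,-1.5,0.7],"twist":[0,0,0]},{"gripper":0,"travel":[0,0,0],"twist":[0,0,0]}]' 25|sed -n '2p'; python3 f.py
```

```text
[-2.51 -1.84 -0.65] tangential(open dir) 0.98 radial-out -0.25 y -3.01
ee_pos: [0.4273, 0.1331, 0.2343]
[-3.28 -1.46  0.11] tangential(open dir) 0.08 radial-out 0.16 y -3.59
```

```bash
python3 -m crank '[{"gripper":0,"travel":[0,-1.5,0.7],"twist":[0,0,0]},{"gripper":0,"travel":[0,0,0],"twist":[0,0,0]}]' 25|sed -n '2p'; python3 f.py
```

```text
ee_pos: [0.4279, 0.1316, 0.2337]
[-4.11 -3.04  0.95] tangential(open dir) 0.78 radial-out 1.40 y -4.94
```

```bash
python3 -m crank '[{"gripper":0,"travel":[0.8,-2,0.9],"twist":[0,0,0]},{"gripper":0,"travel":[0,0,0],"twist":[0,0,0]}]' 25|sed -n '2p'; python3 f.py;python3 -m crank '[{"gripper":0,"travel":[0,-2,1],"twist":[0,0,0]},{"gripper":0,"travel":[0,0,0],"twist":[0,0,0]}]' 25|sed -n '2p'; python3 f.py
```

```text
ee_pos: [0.4285, 0.1298, 0.2328]
[ 3.03  2.1  -1.4 ] tangential(open dir) -0.16 radial-out -1.61 y 3.59
ee_pos: [0.4291, 0.128, 0.232]
[4.84 3.32 0.2 ] tangential(open dir) -1.25 radial-out -0.37 y 5.73
```

```bash
python3 -m crank '[{"gripper":0,"travel":[0,-2,1],"twist":[0,0,0]},{"gripper":0,"travel":[0,0,0],"twist":[0,0,0]}]' 25|sed -n '2p'; python3 f.py
```

```text
ee_pos: [0.4297, 0.1267, 0.2313]
[2.2  6.83 1.71] tangential(open dir) -5.71 radial-out -0.79 y 4.57
```

Contact: −5.7 N at the bar. I'll ease back 1.5 mm to bear lightly, pause there, and check.

```bash
python3 -m crank '[{"gripper":0,"travel":[-0.3,1.5,-0.7],"twist":[0,0,0]},{"gripper":0,"travel":[0,0,0],"twist":[0,0,0]}]' 25|sed -n '2p'; python3 f.py
```

```text
ee_pos: [0.4293, 0.1276, 0.2318]
[3.22 4.   2.58] tangential(open dir) -3.36 radial-out 1.26 y 4.47
```

```bash
python3 -m crank '[{"gripper":0,"travel":[0,0,0],"twist":[0,0,0]},{"gripper":0,"travel":[0,0,0],"twist":[0,0,0]},{"gripper":0,"travel":[0,0,0],"twist":[0,0,0]},{"gripper":0,"travel":[0,0,0],"twist":[0,0,0]},{"gripper":0,"travel":[0,0,0],"twist":[0,0,0]},{"gripper":0,"travel":[0,0,0],"twist":[0,0,0]},{"gripper":0,"travel":[0,0,0],"twist":[0,0,0]},{"gripper":0,"travel":[0,0,0],"twist":[0,0,0]},{"gripper":0,"travel":[0,0,0],"twist":[0,0,0]}]' 25; python3 f.py
python3 -m crank '[{"gripper":15,"travel":[0,0,0],"twist":[0,0,0]},{"gripper":25,"travel":[0,0,0],"twist":[0,0,0]},{"gripper":60,"travel":[0,0,0],"twist":[0,0,0]},{"gripper":60,"travel":[0,0,0],"twist":[0,0,0]},{"gripper":60,"travel":[0,0,-20],"twist":[0,0,0]},{"gripper":60,"travel":[0,0,-30],"twist":[0,0,0]},{"gripper":60,"travel":[0,0,-30],"twist":[0,0,0]},{"gripper":60,"travel":[0,0,0],"twist":[0,0,0]}]'
python3 - <<'E'
from h import *
im,c=snap("scene","s3.png")
cv2.imwrite('pics/s3c.png',cv2.resize(im[100:310,180:420],None,fx=2.5,fy=2.5)[:,:,::-1])
E
```

```text
time: 12.78
ee_pos: [0.4293, 0.1275, 0.2317]
tcp_rot: [180.0, 0.0, -158.2]
wrist_force: [3.6, 4.4, 2.6]
opening: 0.0108
grasp_force: 26.5
[3.32 4.03 2.37] tangential(open dir) -3.26 radial-out 1.08 y 4.58
time: 13.98
ee_pos: [0.4297, 0.1275, 0.3134]
tcp_rot: [-180.0, 0.2, -158.2]
wrist_force: [0.4, -0.0, -0.7]
opening: 0.0599
grasp_force: 0.0
```

View pics/s3c.png

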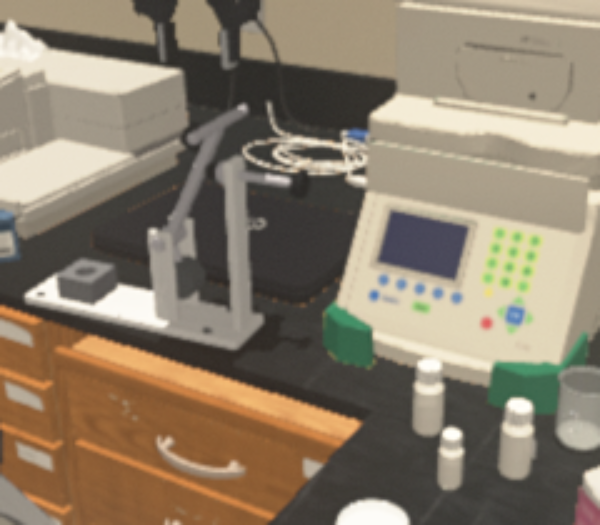

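The hold-arm lies open on the buffer, with its crossbar at crop (218,125), and stays there unheld. The three vials are undisturbed, and the small one is at crop (451,458). Next I go above the small vial.

```bash
python3 -m crank '[{"gripper":45,"travel":[23,-41.5,0],"twist":[0,0,0]},{"gripper":45,"travel":[23,-41.5,0],"twist":[0,0,0]},{"gripper":45,"travel":[23,-41.5,0],"twist":[0,0,0]},{"gripper":45,"travel":[23,-41.5,0],"twist":[0,0,0]},{"gripper":45,"travel":[23,-41.5,0],"twist":[0,0,0]},{"gripper":45,"travel":[23,-41.5,0],"twist":[0,0,0]},{"gripper":45,"travel":[22,-41.5,0],"twist":[0,0,0]}]'|sed -n 1,3p; python3 -m crank '[{"gripper":45,"travel":[0,0,18],"twist":[0,0,0.142]},{"gripper":45,"travel":[0,0,18],"twist":[0,0,0.142]},{"gripper":45,"travel":[0,0,18],"twist":[0,0,0.142]},{"gripper":45,"travel":[0,0,18],"twist":[0,0,0.142]},{"gripper":45,"travel":[0,0,18],"twist":[0,0,0.142]},{"gripper":45,"travel":[0,0,18],"twist":[0,0,0.142]},{"gripper":45,"travel":[0,0,0],"twist":[0,0,0]},{"gripper":45,"travel":[0,0,0],"twist":[0,0,0]}]'
python3 - <<'E'
from h import *
im,c=snap("wrist","w3.png");import pickle;pickle.dump((im,c,bot.get_obs()),open('w3.pkl','wb'))
E
```

```text
time: 14.9
ee_pos: [0.388, -0.2032, 0.3104]
tcp_rot: [179.9, -0.0, -158.2]
time: 15.9
ee_pos: [0.3886, -0.2017, 0.2036]
tcp_rot: [-180.0, -0.0, 153.2]
wrist_force: [-0.5, -0.4, 0.3]
opening: 0.0451
grasp_force: 0.0
```

View pics/w3.png

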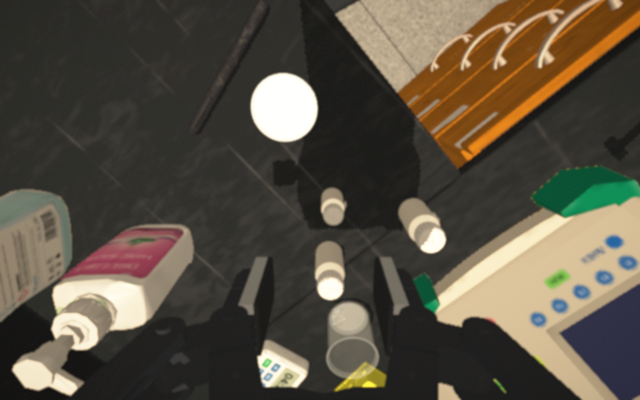

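The small vial has its cap top at about (334,214) and base at (332,192). The larger ones are at (329,270) and (422,225).

Run:
```python
from h import *
import pickle
im,c,o=pickle.load(open('w3.pkl','rb'))
g=im[180:235,310:360].astype(int).min(2); 
ys,xs=np.where(g>95);print('vial px',xs.min()+310,xs.max()+310,ys.min()+180,ys.max()+180,xs.mean()+310)
a=onz(c,334,214,.054);b=onz(c,332.5,192,0.0);print(a,b)
psi=np.radians(o['tcp_rot'][2]);tx=np.array([np.cos(psi),np.sin(psi)]);ty=np.array([np.sin(psi),-np.cos(psi)])
for p in(a,b):
    d=p[:2]-o['ee_pos'][:2];print(d@tx*1e3,d@ty*1e3)
for p,z in(((329,283),.07),((432,237),.07)):
  q=onz(c,*p,z);print('other',q, np.linalg.norm(q-a))
for q in ([.4,-.2,.0],[.419,-.21,.054]): print(proj(c,q))
```

```text
vial px 321 345 189 224 332.35021707670046
[ 0.42066996 -0.20632575  0.054     ] [ 0.41818281 -0.20500908  0.        ]
-30.49668737802957 10.380445961001058
-27.683003206629525 10.432846287469697
other [ 0.47204016 -0.23719624  0.07      ] 0.06203131720400834
other [ 0.47131998 -0.13890224  0.07      ] 0.08583329411845377
[328.92669726 174.47068246]
[329.41308117 214.18133006]
```

```bash
python3 -m crank '[{"gripper":45,"travel":[-31,10.4,20],"twist":[0,0,0]},{"gripper":45,"travel":[0,0,40],"twist":[0,0,0]},{"gripper":45,"travel":[0,0,40],"twist":[0,0,0]},{"gripper":45,"travel":[0,0,40],"twist":[0,0,0]},{"gripper":45,"travel":[0,0,30],"twist":[0,0,0]},{"gripper":45,"travel":[0,0,11.5],"twist":[0,0,0]},{"gripper":45,"travel":[0,0,0],"twist":[0,0,0]}]' 20
python3 - <<'E'
from h import *
im,c=snap("wrist","w4.png");import pickle;pickle.dump((im,c,bot.get_obs()),open('w4.pkl','wb'))
E
```

```text
time: 16.82
ee_pos: [0.4211, -0.2066, 0.0223]
tcp_rot: [-180.0, -0.0, 153.1]
wrist_force: [-0.5, 1.1, -0.6]
opening: 0.0453
grasp_force: 0.0
```

View pics/w4.png

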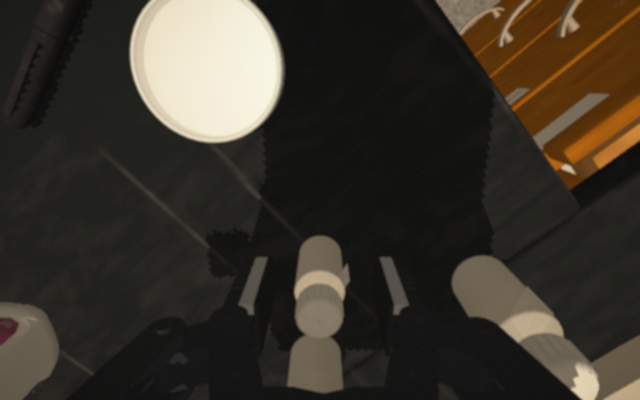

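The vial is centred between the pads, with its cap top at (320,318). I'll grip gently and lift.

```bash
python3 -m crank '[{"gripper":24,"travel":[0,0,0],"twist":[0,0,0]},{"gripper":15,"travel":[0,0,0],"twist":[0,0,0]},{"gripper":10,"travel":[0,0,0],"twist":[0,0,0]},{"gripper":10,"travel":[0,0,0],"twist":[0,0,0]}]' 20
python3 - <<'E'
from h import *
import pickle
im,c=snap("wrist","w5.png");o=bot.get_obs()
psi=np.radians(o['tcp_rot'][2]);tx=np.array([np.cos(psi),np.sin(psi)]);ty=np.array([np.sin(psi),-np.cos(psi)])
# detect vial extents in image around x 290..350
g=im[225:345,285:355].astype(int).min(2)
for r in(0,8,16,24,32,40,50,60,70,80,90,100,110,115):
    xs=np.where(g[r]>70)[0];print(r+225,(xs.min()+285,xs.max()+285) if len(xs) else None,end=' ')
col=im[225:345,320].astype(int).min(1);print('\n',list(col[::3]))
_,c4,o4=pickle.load(open('w4.pkl','rb'))
for p,z in(((320,318),.054),((320,338),.054),((320,236),0)):
    q=onz(c,*p,z);d=q[:2]-o['ee_pos'][:2];print(p,q.round(4),d@tx*1e3,d@ty*1e3)
E
python3 -m crank '[{"gripper":10,"travel":[0,0,-20],"twist":[0,0,0]},{"gripper":10,"travel":[0,0,-40],"twist":[0,0,0]},{"gripper":10,"travel":[0,0,-60],"twist":[0,0,0]},{"gripper":10,"travel":[0,0,-60],"twist":[0,0,0]}]' 20
```

```text
time: 17.38
ee_pos: [0.4218, -0.207, 0.0233]
tcp_rot: [-180.0, 0.1, 153.0]
wrist_force: [0.4, 0.5, 6.5]
opening: 0.0201
grasp_force: 20.3
225 None 233 None 241 (np.int64(304), np.int64(336)) 249 (np.int64(301), np.int64(340)) 257 (np.int64(286), np.int64(354)) 265 (np.int64(285), np.int64(354)) 275 (np.int64(285), np.int64(345)) 285 (np.int64(285), np.int64(347)) 295 (np.int64(285), np.int64(347)) 305 (np.int64(285), np.int64(348)) 315 (np.int64(303), np.int64(349)) 325 (np.int64(307), np.int64(345)) 335 (np.int64(301), np.int64(331)) 340 (np.int64(298), np.int64(335)) 
 [np.int64(21), np.int64(17), np.int64(22), np.int64(78), np.int64(85), np.int64(85), np.int64(85), np.int64(85), np.int64(85), np.int64(85), np.int64(85), np.int64(85), np.int64(86), np.int64(85), np.int64(94), np.int64(136), np.int64(140), np.int64(140), np.int64(141), np.int64(104), np.int64(88), np.int64(89), np.int64(89), np.int64(90), np.int64(95), np.int64(101), np.int64(105), np.int64(105), np.int64(106), np.int64(103), np.int64(102), np.int64(101), np.int64(102), np.int64(103), np.int64(102), np.int64(101), np.int64(96), np.int64(81), np.int64(81), np.int64(81)]
(320, 318) [ 0.4226 -0.208   0.054 ] -1.1589620542985801 -0.4869222050942119
(320, 338) [ 0.4307 -0.2122  0.054 ] -10.30590446405712 -0.5217722556777995
(320, 236) [ 0.4151 -0.2046  0.    ] 7.057025393577622 -0.8574076454174726
time: 17.92
ee_pos: [0.4207, -0.2064, 0.204]
tcp_rot: [180.0, 0.0, 153.0]
wrist_force: [2.0, -0.3, 0.8]
opening: 0.0204
grasp_force: 19.8
```

Run:
```python
from h import *
im,c=snap("wrist","w6.png");o=bot.get_obs()
psi=np.radians(o['tcp_rot'][2]);tx=np.array([np.cos(psi),np.sin(psi)]);ty=np.array([np.sin(psi),-np.cos(psi)])
col=im[220:350,318:323].astype(int).min(2).mean(1);d=np.diff(col)
print([(i+220,round(v)) for i,v in enumerate(d) if abs(v)>5])
b=o['ee_pos'][2]-.0228
def rel(v,z,r):
    q=onz(c,320,v,b+z);return (q[:2]-o['ee_pos'][:2])@tx*1e3-r
for v,z,r in((234.5,0,11),(269,.041,11),(282,.042,9.5),(300,.054,9.5),(335,.054,-9.5)):print(v,z,round(rel(v,z,r),1))
for r in(250,290,320):
    xs=np.where(im[r,295:350].min(1)>70)[0]+295;print(r,xs.min(),xs.max())
cv2.imwrite('pics/w6c.png',cv2.resize(im[200:370,220:420],None,fx=3,fy=3,interpolation=cv2.INTER_CUBIC)[:,:,::-1])
```

```text
[(231, 6), (232, 7), (266, 10), (267, 20), (268, 20), (269, 12), (279, -6), (280, -18), (281, -26), (282, -17), (332, -6), (333, -14), (334, -15), (335, -5), (347, -6), (348, -6)]
234.5 0 2.8
269 0.041 7.8
282 0.042 4.5
300 0.054 5.0
335 0.054 9.6
250 299 341
290 299 348
320 303 349
```

View pics/w6c.png

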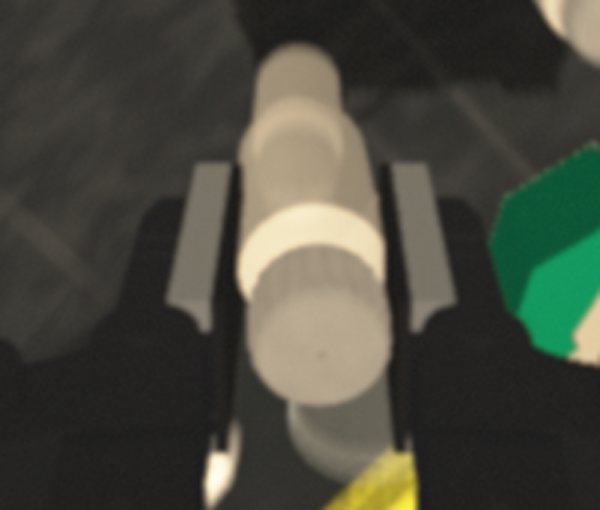

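Run:
```python
from h import *
c=bot.calibration("wrist");o=bot.get_obs();print(o['ee_pos'],o['tcp_rot'])
psi=np.radians(o['tcp_rot'][2]);tx=np.array([np.cos(psi),np.sin(psi)]);ty=np.array([np.sin(psi),-np.cos(psi)])
b=o['ee_pos'][2]-.0228
def rel(u,v,z,r):
    q=onz(c,u,v,b+z);d=(q[:2]-o['ee_pos'][:2])*1e3;return round(d@tx-r,1),round(d@ty,1)
for v,z,r in((233,0,11),(268,.042,11),(281,.042,9.5),(300,.054,9.5),(334,.054,-9.5)):print(v,z,rel(320,v,z,r))
# side edges of cap at row ~316 (centre z .054), finger pads mid
print(rel((303+349)/2,317,.054,0))
# target: station
y=np.radians(-68.3);X=np.array([np.cos(y),np.sin(y)]);Yv=np.array([-X[1],X[0]])
h=np.array([.3796,.3506]);print('socket est',h+.030*X)
```

```text
[ 0.42239092 -0.20720335  0.21208886] [179.98951427   0.56801475 153.03001194]
233 0 (np.float64(-2.2), np.float64(-0.9))
268 0.042 (np.float64(2.5), np.float64(-0.5))
281 0.042 (np.float64(-1.8), np.float64(-0.6))
300 0.054 (np.float64(-2.1), np.float64(-0.5))
334 0.054 (np.float64(1.6), np.float64(-0.5))
(np.float64(-0.1), np.float64(1.7))
socket est [0.3906924  0.32272602]
```

```bash
python3 -m crank '[{"gripper":10,"travel":[25,34.5,-25],"twist":[0,0,0]},{"gripper":10,"travel":[25,34.5,-25],"twist":[0,0,0]},{"gripper":10,"travel":[25,34.5,-25],"twist":[0,0,0]},{"gripper":10,"travel":[25,34.5,-25],"twist":[0,0,0]},{"gripper":10,"travel":[25,34.5,0],"twist":[0,0,0]},{"gripper":10,"travel":[25,34.5,0],"twist":[0,0,0]},{"gripper":10,"travel":[25,34.5,0],"twist":[0,0,0]},{"gripper":10,"travel":[25,34.5,0],"twist":[0,0,0]},{"gripper":10,"travel":[25,34.5,0],"twist":[0,0,0]},{"gripper":10,"travel":[25,34.5,0],"twist":[0,0,0]},{"gripper":10,"travel":[25,34.5,0],"twist":[0,0,0]},{"gripper":10,"travel":[25,34.5,0],"twist":[0,0,0]}]' 20|sed -n 1,3p
python3 -m crank '[{"gripper":10,"travel":[0,0,20],"twist":[0,0,-0.142]},{"gripper":10,"travel":[0,0,20],"twist":[0,0,-0.142]},{"gripper":10,"travel":[0,0,20],"twist":[0,0,-0.142]},{"gripper":10,"travel":[0,0,20],"twist":[0,0,-0.142]},{"gripper":10,"travel":[0,0,0],"twist":[0,0,-0.142]},{"gripper":10,"travel":[0,0,0],"twist":[0,0,-0.142]},{"gripper":10,"travel":[0,0,0],"twist":[0,0,0]},{"gripper":10,"travel":[0,0,0],"twist":[0,0,0]}]' 20
python3 - <<'E'
from h import *
c=bot.calibration("wrist");im,c2=snap("wrist","w7.png");import pickle;pickle.dump((im,c2,bot.get_obs()),open('w7.pkl','wb'))
E
```

```text
time: 19.48
ee_pos: [0.341, 0.2999, 0.3023]
tcp_rot: [180.0, 0.0, 153.0]
time: 20.48
ee_pos: [0.3415, 0.2985, 0.2221]
tcp_rot: [180.0, 0.0, -158.3]
wrist_force: [-0.2, -0.1, -0.5]
opening: 0.0201
grasp_force: 19.8
```

View pics/w7.png

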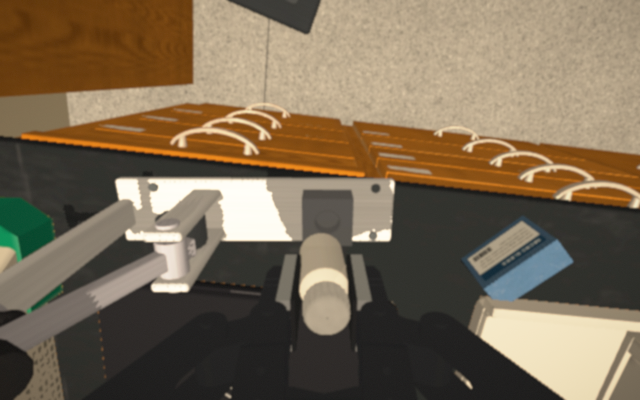

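The wrist view shows the plate from (117,178) to (394,241), with the grey socket block at (303–353, 191–240) partly behind the held vial. I've used up my picture views, so from here I measure numerically.

Run:
```python
from h import *
import pickle
im,c,o=pickle.load(open('w7.pkl','rb'));g=im.astype(int).mean(2)
def edges(a,o0,t=15):
    d=np.diff(cv2.GaussianBlur(a.reshape(1,-1).astype(np.float32),(3,1),0)[0]);return [(i+o0,int(d[i])) for i in range(1,len(d)-1) if abs(d[i])>t and abs(d[i])>=abs(d[i-1]) and abs(d[i])>abs(d[i+1])]
for r in(186,196,200,206,212):print('row',r,edges(g[r,100:420],100,10))
for q in(250,280,310,316,322,328,334,340,346,350,365,385):print('col',q,edges(g[170:260,q],170,8))
print(o['ee_pos'],o['tcp_rot'])
```

```text
row 186 [(115, 67), (138, -32), (147, -13), (157, 54), (266, -32), (371, -27), (379, 27), (389, 28), (394, -66)]
row 196 [(117, 66), (140, -30), (149, 27), (185, -31), (222, 32), (271, -32), (301, -25), (352, 24), (393, -32)]
row 200 [(117, 36), (121, -11), (130, 28), (140, -32), (149, 32), (181, -26), (219, 20), (272, -32), (301, -24), (352, 23), (392, -31)]
row 206 [(108, 17), (133, 30), (141, -32), (150, 27), (174, -29), (220, 29), (275, -30), (301, -23), (352, 21), (392, -33)]
row 212 [(152, 25), (162, -41), (166, 12), (222, 29), (278, -31), (301, -23), (352, 21), (392, -31)]
col 250 [(178, 47), (240, -67)]
col 280 [(176, 32), (219, 15), (240, -68)]
col 310 [(171, -30), (177, 33), (189, -26), (235, 18)]
col 316 [(171, -35), (177, 32), (189, -26), (233, 19)]
col 322 [(172, -35), (177, 33), (189, -26), (232, 23)]
col 328 [(172, -33), (177, 33), (189, -25), (233, 20)]
col 334 [(173, -35), (177, 33), (189, -26), (237, 14)]
col 340 [(174, -33), (177, 32), (189, -25)]
col 346 [(171, 9), (174, -31), (177, 31), (189, -25), (245, -10)]
col 350 [(171, 14), (175, -24), (178, 24), (189, -21), (245, -10), (253, 8)]
col 365 [(178, 24), (231, 27), (241, -61)]
col 385 [(177, 13), (228, 30), (241, -62)]
[0.34147651 0.29847771 0.22209583] [ 1.79994767e+02  8.84709995e-03 -1.58304648e+02]
```

Run:
```python
from h import *
import pickle
im,c,o=pickle.load(open('w7.pkl','rb'))
psi=np.radians(o['tcp_rot'][2]);tx=np.array([np.cos(psi),np.sin(psi)]);ty=np.array([np.sin(psi),-np.cos(psi)])
def rel(u,v,z):
    d=(onz(c,u,v,z)[:2]-o['ee_pos'][:2])*1e3;return np.round([d@tx,d@ty],1)
for n,u,v,z in(('block near bottom (+25)',327,189.7,.012),('block far top (-25)',346,245.5,.042),('plate near(+35)',327,177.7,.012),('plate far(-35)',365,241,.012),('block L (-25 in ty)',301.7,205,.042),('block R',352.7,205,.042),('plate R end z12',393,205,.012),('plate L end',117,198,.012),('plate near L',250,178.3,.012),('plate near R',385,178,.012)):print(n,rel(u,v,z))
b=o['ee_pos'][2]-.0228
for v,z,r in((233,0,11),(268,.042,11),(281,.042,9.5),(300,.054,9.5),(334,.054,-9.5)):print(v,z,rel(320,v,b+z)-[r,0])
# vial sides
g=im.astype(int)
for r in(250,275,310,322):
    xs=[x for x in range(292,356) if g[r,x].min()>80];print(r,xs[0],xs[-1],rel((xs[0]+xs[-1])/2,r,b+.045))
```

```text
block near bottom (+25) [-28.3   4.3]
block far top (-25) [-77.5  23.1]
plate near(+35) [-15.4   4.3]
plate far(-35) [-87.1  45.9]
block L (-25 in ty) [-34.1 -20.4]
block R [-34.2  28.7]
plate R end z12 [-45.3  73.9]
plate L end [ -37.  -215.1]
plate near L [-15.9 -74.7]
plate near R [-15.8  63.8]
233 0 [-2.5 -1.5]
268 0.042 [ 1.8 -1.2]
281 0.042 [-2.6 -1.2]
300 0.054 [-3.  -1.1]
334 0.054 [ 0.9 -1.2]
250 300 341 [22.2 -0.9]
275 292 355 [11.5  0.2]
310 302 349 [-4.5  0.9]
322 305 347 [-10.2   1.2]
```

```bash
python3 -m crank '[{"gripper":10,"travel":[-25.5,1.5,0],"twist":[0,0,0]},{"gripper":10,"travel":[-25.5,1.5,0],"twist":[0,0,0]},{"gripper":10,"travel":[0,0,40],"twist":[0,0,0]},{"gripper":10,"travel":[0,0,40],"twist":[0,0,0]},{"gripper":10,"travel":[0,0,40],"twist":[0,0,0]},{"gripper":10,"travel":[0,0,26],"twist":[0,0,0]},{"gripper":10,"travel":[0,0,6],"twist":[0,0,0]},{"gripper":10,"travel":[0,0,0],"twist":[0,0,0]},{"gripper":10,"travel":[0,0,0],"twist":[0,0,0]}]' 20
python3 - <<'E'
from h import *
import pickle
im,c=snap("wrist","w8.png");o=bot.get_obs();pickle.dump((im,c,o),open('w8.pkl','wb'))
g=im.astype(int).mean(2)
def edges(a,o0,t=8):
    d=np.diff(cv2.GaussianBlur(a.reshape(1,-1).astype(np.float32),(3,1),0)[0]);return [(i+o0,int(d[i])) for i in range(1,len(d)-1) if abs(d[i])>t and abs(d[i])>=abs(d[i-1]) and abs(d[i])>abs(d[i+1])]
for q in(280,290,300,310,320,330,340,350,360):print('col',q,edges(g[130:350,q],130))
for r in(205,215,225,235,245):print('row',r,edges(g[r,220:420],220))
print(o['ee_pos'],o['wrist_force'])
for z,q in((.042,'top'),(.012,'plate')):
  for s in(25,35):pass
X=np.array([np.cos(np.radians(-68.3)),np.sin(np.radians(-68.3))])
E
```

```text
time: 21.65
ee_pos: [0.3883, 0.3207, 0.0714]
tcp_rot: [180.0, 0.1, -158.2]
wrist_force: [0.4, 0.1, -0.8]
opening: 0.02
grasp_force: 19.8
col 280 [(146, 12), (150, -28), (161, 26), (188, -10), (265, -14), (302, -21)]
col 290 [(147, 14), (151, -29), (162, 26), (182, -19), (309, -11), (344, 8)]
col 300 [(148, 15), (152, -29), (162, 27), (182, -20), (254, -13), (283, 11), (292, -11), (297, -23)]
col 310 [(149, 15), (153, -27), (162, 27), (182, -20), (235, 15), (271, 18), (286, -19), (329, -22)]
col 320 [(150, 14), (155, -28), (162, 27), (183, -20), (232, 17), (268, 19), (281, -25), (334, -28)]
col 330 [(152, 13), (156, -29), (162, 28), (183, -19), (234, 14), (267, 19), (281, -22), (334, -30)]
col 340 [(139, 8), (153, 13), (157, -29), (162, 28), (183, -20), (272, 19), (285, -16), (330, -25)]
col 350 [(140, 8), (154, 15), (158, -30), (162, 29), (183, -20), (319, -10)]
col 360 [(141, 8), (155, 15), (159, -28), (162, 28), (183, -22), (309, -15)]
row 205 [(228, -36), (275, -18), (372, 18), (417, 10)]
row 215 [(228, -36), (276, -18), (371, 17)]
row 225 [(221, -34), (276, -19), (371, 18)]
row 235 [(224, -34), (276, -18), (309, 10), (331, -9), (370, 19)]
row 245 [(225, -33), (277, -20), (301, 15), (340, -15), (370, 18)]
[0.38826246 0.32072576 0.07133978] [0.7503446  0.25826567 1.38293466]
```

Run:
```python
from h import *
import pickle
im,c,o=pickle.load(open('w8.pkl','rb'))
psi=np.radians(o['tcp_rot'][2]);tx=np.array([np.cos(psi),np.sin(psi)]);ty=np.array([np.sin(psi),-np.cos(psi)])
def rel(u,v,z):
    d=(onz(c,u,v,z)[:2]-o['ee_pos'][:2])*1e3;return np.round([d@tx,d@ty],1)
b=o['ee_pos'][2]-.0228
print('plate near -35',rel(320,162.5,.012)-[35,0],'block near -25',rel(320,183.3,.012)-[25,0])
print('block L/R',rel(276.5,225,.042),rel(371.5,225,.042), rel(276.5,205,.042),rel(372,205,.042))
print('vial bottom',rel(320.3,232.5,b)-[11,0])
for v,r,z in((268,11,.042),(281.5,9.5,.042),(334.5,-9.5,.054)):print(rel(325,v,b+z)-[r,0])
```

```text
plate near -35 [ 1.2 -1.6] block near -25 [-1.3 -1.7]
block L/R [ 10.  -24.3] [ 9.9 25.3] [ 21.1 -23.8] [21.1 25.1]
vial bottom [-2.3 -1.4]
[1.8 0.7]
[-2.8  0.7]
[0.7 0.7]
```

```bash
python3 -m crank '[{"gripper":10,"travel":[0.5,1.5,3],"twist":[0,0,0]},{"gripper":10,"travel":[0,0,3],"twist":[0,0,0]},{"gripper":10,"travel":[0,0,3],"twist":[0,0,0]},{"gripper":10,"travel":[0,0,2],"twist":[0,0,0]},{"gripper":10,"travel":[0,0,0],"twist":[0,0,0]}]' 20; python3 f.py
```

```text
time: 22.32
ee_pos: [0.3866, 0.3213, 0.0587]
tcp_rot: [-180.0, -0.0, -158.2]
wrist_force: [-0.2, -0.6, -0.0]
opening: 0.0203
grasp_force: 19.8
[-0.16  0.2   0.34] tangential(open dir) -0.36 radial-out 0.20 y -0.08
```

```bash
python3 -m crank '[{"gripper":10,"travel":[0,0,3],"twist":[0,0,0]},{"gripper":10,"travel":[0,0,3],"twist":[0,0,0]},{"gripper":10,"travel":[0,0,2],"twist":[0,0,0]},{"gripper":10,"travel":[0,0,0],"twist":[0,0,0]}]' 20; python3 f.py;python3 -m crank '[{"gripper":10,"travel":[0,0,1.5],"twist":[0,0,0]},{"gripper":10,"travel":[0,0,0],"twist":[0,0,0]}]' 20; python3 f.py
```

```text
time: 23.02
ee_pos: [0.3866, 0.3214, 0.0508]
tcp_rot: [-180.0, -0.0, -158.2]
wrist_force: [-0.7, 0.5, -0.1]
opening: 0.0203
grasp_force: 19.8
[-0.12 -0.35 -0.16] tangential(open dir) 0.32 radial-out -0.03 y -0.24
time: 23.48
ee_pos: [0.3867, 0.3215, 0.0495]
tcp_rot: [180.0, 0.0, -158.2]
wrist_force: [0.5, 0.2, -0.3]
opening: 0.0198
grasp_force: 19.8
[-0.15 -0.19 -0.39] tangential(open dir) 0.27 radial-out -0.30 y -0.21
```

```bash
python3 -m crank '[{"gripper":10,"travel":[0,0,0.8],"twist":[0,0,0]},{"gripper":10,"travel":[0,0,0],"twist":[0,0,0]}]' 20|sed -n 2p; python3 f.py;python3 -m crank '[{"gripper":10,"travel":[0,0,0.8],"twist":[0,0,0]},{"gripper":10,"travel":[0,0,0],"twist":[0,0,0]}]' 20|sed -n 2p; python3 f.py
```

```text
ee_pos: [0.3869, 0.3215, 0.0493]
[-0.94 -1.33  5.14] tangential(open dir) -1.36 radial-out 5.00 y -1.37
ee_pos: [0.3872, 0.3217, 0.0492]
[-1.57 -2.75  9.42] tangential(open dir) -2.17 radial-out 9.31 y -2.47
```

Contact with the socket floor came at the expected height, so the vial is fully down. I'll release and rise.

```bash
python3 -m crank '[{"gripper":10,"travel":[0,0,-1],"twist":[0,0,0]},{"gripper":24,"travel":[0,0,0],"twist":[0,0,0]},{"gripper":32,"travel":[0,0,0],"twist":[0,0,0]},{"gripper":45,"travel":[0,0,0],"twist":[0,0,0]},{"gripper":45,"travel":[0,0,0],"twist":[0,0,0]},{"gripper":45,"travel":[0,0,-30],"twist":[0,0,0]},{"gripper":45,"travel":[0,0,-50],"twist":[0,0,0]},{"gripper":45,"travel":[0,0,-50],"twist":[0,0,0]},{"gripper":45,"travel":[45,0,-20],"twist":[0,0,0]},{"gripper":45,"travel":[0,0,0],"twist":[0,0,0]},{"gripper":45,"travel":[0,0,0],"twist":[0,0,0]}]' 20
python3 - <<'E'
from h import *
im,c=snap("wrist","w9.png");s,cs=snap("scene","s9.png");o=bot.get_obs();print(o['ee_pos'])
S=np.array([.3885,.3222])
for n,z in(('rim',.042),('top',.080)):print(n,proj(c,[*S,z]),proj(cs,[*S,z]))
u,v=proj(c,[*S,.080]).astype(int)
m=(im.astype(int).min(2)>95).astype(np.uint8)[v-45:v+35,u-30:u+30]
n,l,st,ce=cv2.connectedComponentsWithStats(m)
print([(st[i].tolist(),ce[i].round(1)) for i in range(1,n) if st[i][4]>30],u,v)
np.set_printoptions(linewidth=250)
print(im[v-40:v+30:4,u-30:u+30:4].astype(int).mean(2).astype(int))
# arm still open: compare scene image with s3 in arm region
a=cv2.imread('pics/s3.png')[130:260,230:305].astype(int);b=s[:,:,::-1][130:260,230:305].astype(int)
d=np.abs(a-b).max(2);print('scene diff in arm region >40:',(d>40).sum(),(np.argwhere(d>40).mean(0)+[130,230]) if (d>40).any() else '')
E
```

```text
time: 25.95
ee_pos: [0.345, 0.3048, 0.1986]
tcp_rot: [180.0, 0.0, -158.1]
wrist_force: [1.0, -0.7, -0.5]
opening: 0.0449
grasp_force: 0.0
[0.34510943 0.30471198 0.19799135]
rim [322.85845691 226.82482995] [213.30619089 207.00971501]
top [322.88970233 245.68096515] [211.83533394 195.45283167]
[([0, 0, 4, 46, 183], array([ 1.5, 22.4])), ([57, 0, 3, 46, 123], array([58.1, 24.4])), ([16, 14, 29, 40, 880], array([29.5, 33.5]))] 322 245
[[156  89  85  86  85  85  86  85  85  85  86  85  85  84  86]
 [156  91  85  86  86  85  85  85  85  85  85  85  85  85  87]
 [156  90  85  85  85  85  85  91  92  86  86  85  85  85  88]
 [157  93  85  85  85  95 142 147 145 138  93  85  85  86  91]
 [158  94  85  85  84 140 147 147 146 144 124  83  85  86  91]
 [158  94  85  85  85 144 193 216 213 166 128  88  85  85  92]
 [156  96  85  85  89 212 219 204 209 222 170 118  85  85  94]
 [157  99  84  85 112 208 144 145 146 162 216  92  86  85  97]
 [156  99  85  84 108 153 162 168 168 153 188  83  85  85 100]
 [158 101  85  85  85 155 167 168 168 167 125  84  85  84 102]
 [112  90  85  84  85 162 166 163 167 167 121  84  86  84  98]
 [ 50  79  85  85  85 124 165 166 164 160  88  85  84  84  76]
 [ 56  55  52  36  32  31  88 133 128  64  53  54  54  53  51]
 [ 54  53  53  48  34  42  47  50  49  49  50  50  49  48  48]
 [ 50  49  49  49  51  50  49  50  49  48  49  49  49  49  50]
 [ 48  48  48  49  49  48  49  50  49  50  50  48  49  50  48]
 [ 49  50  49  48  50  48  49  48  48  49  47  49  49  48  48]
 [ 49  48  48  49  49  49  49  49  49  49  48  48  48  49  49]]
scene diff in arm region >40: 439 [202.61503417 264.81321185]
```

Run:
```python
from h import *
s=bot.camera("scene");a=cv2.imread('pics/s3.png')[:,:,::-1].astype(int)
d=np.abs(a-s.astype(int)).max(2)
for r in range(140,260,10):print(r,[int((d[r:r+10,x:x+10]>40).sum()) for x in range(230,310,10)])
print('bystanders',int((d[235:300,340:480]>40).sum()),np.argwhere(d[235:300,375:480]>40).shape)
```

```text
140 [0, 0, 0, 21, 22, 0, 0, 0]
150 [0, 0, 16, 18, 0, 0, 0, 0]
160 [0, 0, 0, 3, 40, 8, 0, 0]
170 [0, 0, 0, 0, 4, 10, 0, 0]
180 [0, 0, 6, 0, 0, 0, 0, 0]
190 [0, 23, 2, 0, 0, 0, 0, 0]
200 [0, 0, 4, 0, 0, 0, 0, 0]
210 [7, 0, 0, 0, 0, 0, 0, 0]
220 [0, 4, 24, 55, 10, 17, 0, 0]
230 [0, 8, 38, 39, 55, 2, 0, 0]
240 [0, 0, 0, 0, 0, 0, 0, 0]
250 [0, 0, 0, 0, 0, 0, 0, 0]
bystanders 240 (0, 2)
```

Run:
```python
from h import *
a=cv2.imread('pics/s3.png',0);b=cv2.imread('pics/s9.png',0)
for n,(y0,y1,x0,x1) in{'bar':(140,160,252,282),'arm':(150,185,250,275),'vials':(240,300,340,400)}.items():
    r=cv2.matchTemplate(b[y0-10:y1+10,x0-10:x1+10],a[y0:y1,x0:x1],cv2.TM_CCOEFF_NORMED);_,m,_,l=cv2.minMaxLoc(r);print(n,round(m,3),l[0]-10,l[1]-10)
```

```text
bar 0.881 0 0
arm 0.919 0 0
vials 0.875 0 0
```

The arm hasn't moved (zero shift against the earlier picture), the bystanders are in place, and the vial stands in its socket, so I'm handing in.

```bash
python3 -c "
from workcell import bot
print(bot.job_done())"
```

```text
the job is handed in; nothing more can be done
None
```

The job is handed in, with no verdict returned: the hold-down lies open on its buffer and the 22 x 54 mm vial stands fully down in the socket with the gripper clear, but I viewed 11 pictures, one over your limit of 10.

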